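# Walk the plaster half-mould round to the cottle board

## Task

Half of a plaster slip mould, with a wooden vase model bedded in its top, lies askew on the mould-maker's bench. Without lifting, tipping or gripping it, walk it round by pushing it with the fingertips at one corner and then another, until the end where the model runs out (the pouring-gate end) faces the upright cottle board, then slide it up so that this end lies flat against the board, with the board standing out past the mould on both sides. Have it about square before it meets the board so that no plaster corner strikes first, do not touch the freshly soaped wooden model, and leave the jar, the brush and the small round mould where they are.

Things in the scene. Friction and masses are not known exactly. Their poses are not given: they have to be found in the camera images.
- mould: half of a plaster slip mould: white rectangular block, 130 mm long (its own x) by 110 mm wide (its own y) by 50 mm high, 0.7 to 0.9 kg, loose on the bench, slides under a push of about 3 to 7 N. Origin: centre of its underside. Its +x end is the pouring-gate end, that must go against the cottle board. It starts turned 35 to 135 degrees anticlockwise (seen from above) from facing the board. Nothing but its four upright sides needs to be touched; it is too wide to grip
- model: turned wooden model of a small vase lying along the mould's x axis, half sunk in its top face and fixed there; its upper half stands up to 16 mm above the plaster (66 mm above the bench), at most 32 mm wide, from 50 mm behind the mould's centre to the gate end, where it ends in a round wooden disc of 32 mm across flush with the end face. Origin: on the mould's axis, in its top face, 50 mm above the mould's origin. Not to be touched
- gate_left (a point): middle of the upright edge between the gate end (+x) and the left (+y) side of the mould, 25 mm above the bench; in the mould's frame at x 65, y 55 mm
- gate_right (a point): middle of the upright edge between the gate end (+x) and the right (-y) side of the mould, 25 mm above the bench; in the mould's frame at x 65, y -55 mm
- cottle: cottle board: upright plywood board with a pale laminate working face, 260 mm long, 85 mm high, 18 mm thick, fixed to the bench, with a plywood foot and two diagonal struts behind it (reaching 93 mm behind the face). Origin: at bench level in the middle of the pale working face; x points through the board away from the robot, y along the board, so the working face is its plane x = 0 and the mould's place is on the side of negative x
- soap_jar: amber jar with a steel lid, 68 mm across, 85 mm high, standing loose left of the work. Origin: centre of its underside
- sprig_mould: small round plaster mould, 72 mm across, 30 mm high, loose, left of the work. Origin: centre of its underside
- soap_brush: brush with a wooden handle, 190 mm long along its x axis, lying loose right of the work. Origin: centre of its underside
Things that resemble listed ones, but are neither listed nor needed, are in the scene too. What is shaped like the mould but pink is not meant.

How it is judged:
At the end, for the whole second after the job is handed in: Both upright edges of the gate end lie within 4 mm of the cottle board's face, the board stands out at least 4 mm past the mould on both sides, the mould lies flat on the bench at rest, and the jar, brush and small mould are within 15 mm of where they stood (x of each of gate_left, gate_right in the frame of cottle above -0.004 m and x of mould in the frame of cottle below -0.055 m and y of gate_left in the frame of cottle below 0.126 m and y of gate_right in the frame of cottle above -0.126 m and height (world z) of mould below 0.004 m and angle between mould's own z axis and vertical below 0.04 rad and linear speed of mould below 0.01 m/s and distance of each of soap_jar, sprig_mould, soap_brush from where it was at the start of the episode below 0.015 m); the robot touches nothing.
It fails at once if the mould is lifted off the bench (8 mm) or tipped (more than 5 degrees) (height (world z) of mould above 0.008 m or angle between mould's own z axis and vertical above 0.087 rad).
It fails at once if the mould strikes the cottle board while more than 15 degrees off square (contact force between mould and cottle above 0.5 N and angle between the x axis of mould and the x axis of cottle, either way round above 0.262 rad).
It fails at once if the soaped wooden model is touched (contact force between any of the fingers, the arm and model above 0.5 N).
It fails at once if the jar, the small round mould or the brush is moved by more than 15 mm (distance of any of soap_jar, sprig_mould, soap_brush from where it was at the start of the episode above 0.015 m).
It also fails if it takes over 72 s, if anything falls off the work surface, if the arm or the gripper's body presses on something with over 40 N, if the wrist force passes 120 N, or if a joint passes its speed limit or range.

## Robot

A 6-joint arm with a two-finger parallel gripper is mounted at the origin on the work surface. World frame = base frame: x ahead of the robot, y to its left, z up, the work surface at z = 0. Lengths are in m, angles in rad, forces in N, time in s.
With the tool pointing down it reaches from about 0.25 to 0.725 m from the base axis. Payload 4 kg.
Tool frame: the origin (TCP) lies at the centre of the arm's flange, where the gripper is bolted on; the fingertips stand 173 mm ahead of it and the grasp point (between the pads) lies 155 mm ahead of it; x points along the fingers, z is the direction in which the jaws open and shut, and the axes are right-handed (so a half turn about x gives the same grasp; the last joint's range is limited). The gripper opens to 85 mm and grips with 20 to 120 N. Pads are 22 mm wide; open, the fingers measure 114 mm over their backs; the gripper's body (76 mm by 85 mm) begins 54 mm behind the grasp point. The pads swing forward as they close: fully open they stand 13 mm farther back than shut.
Start: joints at [1.292, 0.241, 0.005, 1.335, 0, 1.571], TCP at [0.138, 0.481, 0.405] pointing down, gripper open.
Joint ranges: [-2.72, 2.72], [-1.05, 1.87], [-1.09, 1.28], [-1.99, 2.15], [-1.42, 1.44], [-3.14, 3.14]. Speed limits (rad/s): [2.79, 2.79, 3.14, 3.14, 3.14, 3.14].

## Interface

Orientations are given as a unit quaternion [x, y, z, w].
In Python, from workcell import bot gives the robot as it stands.
- The arm moves only by the tool arm_command, never from a script. Its argument "moves" is one flat list of numbers, 7 for each row, row after row: the shift along the tool's x, y, z in m, then the turn, a rotation vector about the tool's x, y, z in rad, then the closure, from -1 (fully open) to 1 (shut). A call has 1 to 20 rows; each row shifts and turns the pose as measured when the row begins, along the tool's axes as they then stand; what a row does not reach is not made up. A row lasts 1/12 s, in which the tool goes at most 41.7 mm and 7.16 degrees, less where a joint would pass 70% of its speed; a pose out of reach is approached as far as the arm can. A call with a gripper value outside its range is refused whole. The fingers move at their own pace and stop on an object; the grip force is fixed at half the most. Time passes only in rows, so rows that do not move let the fingers close. It gives the time, the measured TCP pose, the force and the opening at its end, in the units of the state.
- bot.get_obs(): the state, without advancing time (a new reading comes with each control period).
- bot.camera(name): name is "scene" or "top" or "wrist"; returns the picture (420x560x3 uint8, red, green, blue); there is no depth.
- bot.get_calibration(name): a dict with "mtx" (3x3 intrinsics, pixels), "dist" ([k1, k2, p1, p2, k3] as OpenCV has them; the pictures are not rectified), "world_from_camera" (4x4, takes a point from camera to world coordinates); the wrist camera has in their place "mount" (4x4, takes a point from camera to tool coordinates, whose origin is the TCP and whose axes are the tool frame's). Camera axes: x right, y up, looking along -z (the intrinsics and any distortion apply to the point x, -y, -z); pixel columns grow to the right and rows downward; lengths in m; the calibration is good to about 2 mm. A picture is of the moment at which its call begins: read the wrist's pose just before it. get_calibration takes no time and is no camera call.
- bot.job_done(): hands the job in, once; it reports no verdict.
The state is a dict: "clock": time; "joint_pos": joint angles; "joint_vel": joint speeds; "tau": joint torques, N m; "eef_pos": TCP position; "tool_rot": TCP orientation; "ft_force": force on the tool from outside, world axes, zero at the start; "ft_torque": the same for the moment, N m; "grip_width": finger opening in m.
Only numpy, scipy, OpenCV 4.12 (cv2) and the standard library are available. Lean on these libraries where they do the work, as an engineer would, in place of code of your own. Each camera call takes 0.05 s, during which the arm holds its last target.

## Working session

There is one attempt and no reset: what is moved stays moved. The work goes in short steps, Python scripts to look and compute and a tool call to move; the robot and the scene stay as the last step left them, time stands still between calls to the robot, and variables do not carry over. Pictures are saved under pics/ and viewed, and the job is handed in when it is done.

Besides the shell and the picture viewer there is one more tool, called after "Request:" as name(argument=value, ...), one argument or row to a line, values as JSON. arm_command: Moves the arm, as the interface text tells. Its arguments: {"type":"object","properties":{"moves":{"type":"array"}},"required":["moves"]}

```bash
ls; mkdir -p pics
python3 - <<'E'
from workcell import bot
import cv2
o=bot.get_obs(); print({k:o[k] for k in('clock','eef_pos','tool_rot','grip_width','ft_force')})
for n in('scene','top'):
    cv2.imwrite(f'pics/{n}0.png',cv2.cvtColor(bot.camera(n),cv2.COLOR_RGB2BGR))
    c=bot.get_calibration(n);print(n,c)
E
```

```text
pics
{'clock': 0.0, 'eef_pos': array([0.13753808, 0.4804408 , 0.40382232]), 'tool_rot': array([-0.42609617,  0.56521548,  0.42521163,  0.56406434]), 'grip_width': 0.08567742137223787, 'ft_force': array([ 0.89771329, -0.859064  , -0.29975989])}
scene {'mtx': array([[510.07519117,   0.        , 284.58878112],
       [  0.        , 510.07519117, 212.41442302],
       [  0.        ,   0.        ,   1.        ]]), 'dist': array([-0.03863852,  0.        ,  0.        ,  0.        ,  0.        ]), 'world_from_camera': array([[-0.45043966, -0.53391845,  0.71556635,  1.32161379],
       [ 0.89280022, -0.27246504,  0.3587068 ,  0.46959751],
       [ 0.00344663,  0.80043356,  0.59941157,  0.71917998],
       [ 0.        ,  0.        ,  0.        ,  1.        ]])}
top {'mtx': array([[441.01894377,   0.        , 278.60987555],
       [  0.        , 441.01894377, 205.96194182],
       [  0.        ,   0.        ,   1.        ]]), 'dist': array([0.01876307, 0.        , 0.        , 0.        , 0.        ]), 'world_from_camera': array([[ 0.02817861,  0.98557018, -0.1669053 ,  0.38235899],
       [-0.99909265,  0.03310323,  0.02679668,  0.07613459],
       [ 0.03193512,  0.16599876,  0.98560872,  1.0401765 ],
       [ 0.        ,  0.        ,  0.        ,  1.        ]])}
```

View pics/scene0.png

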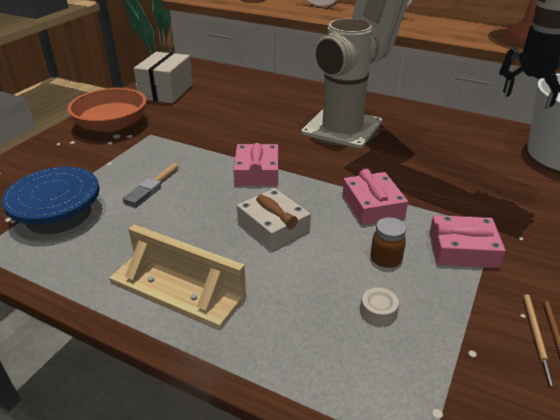

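View pics/top0.png

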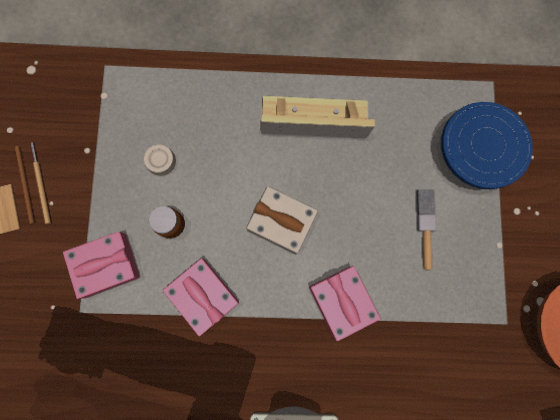

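```bash
cat > h.py <<'E'
import numpy as np,cv2
from workcell import bot
from scipy.spatial.transform import Rotation as R
def ray(n,px):
    c=bot.get_calibration(n);p=cv2.undistortPoints(np.array(px,float).reshape(-1,1,2),c['mtx'],c['dist'])[:,0]
    T=c['world_from_camera'];d=np.c_[p[:,0],-p[:,1],-np.ones(len(p))]@T[:3,:3].T
    return T[:3,3],d
def plane(n,px,z):
    o,d=ray(n,px);return o+d*((z-o[2])/d[:,2])[:,None]
def proj(n,P):
    c=bot.get_calibration(n);T=c['world_from_camera'];q=(np.array(P,float)-T[:3,3])@T[:3,:3]
    q=q*[1,-1,-1];return cv2.projectPoints(q,np.zeros(3),np.zeros(3),c['mtx'],c['dist'])[0][:,0]
def snap(n,name,crop=None,k=1):
    a=cv2.cvtColor(bot.camera(n),cv2.COLOR_RGB2BGR);cv2.imwrite(f'pics/{name}_raw.png',a)
    if crop: x,y,w,h=crop;b=cv2.resize(a[y:y+h,x:x+w],None,fx=k,fy=k,interpolation=cv2.INTER_CUBIC)
    else:b=a
    cv2.imwrite(f'pics/{name}.png',b);return a
E
python3 - <<'E'
import cv2
a=cv2.imread('pics/top0.png')
cv2.imwrite('pics/c1.png',cv2.resize(a[80:270,240:390],None,fx=3.1,fy=3.1,interpolation=cv2.INTER_CUBIC))
a=cv2.imread('pics/scene0.png')
cv2.imwrite('pics/c2.png',cv2.resize(a[170:330,100:320],None,fx=3.5,fy=3.5,interpolation=cv2.INTER_CUBIC))
E
```

```text
(no output)
```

View pics/c1.png

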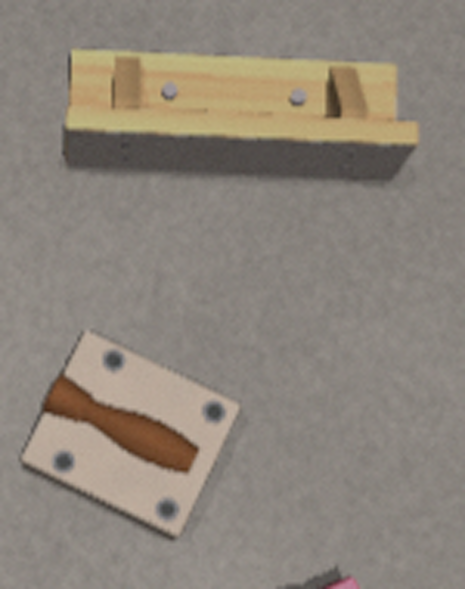

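View pics/c2.png

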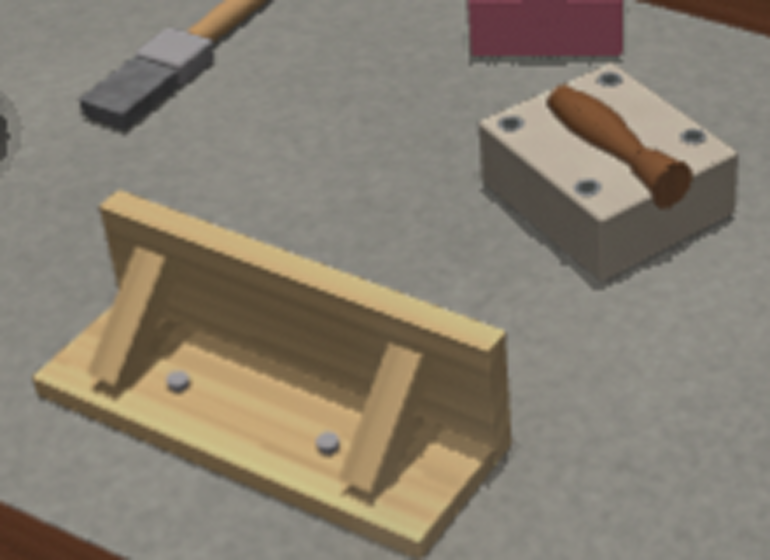

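```bash
cat >> h.py <<'E'
def mould(a,z=0.05,near=None):
    """top camera: mould top face via bright mask -> centre, yaw (gate), from convex hull minAreaRect"""
    hsv=cv2.cvtColor(a,cv2.COLOR_BGR2HSV)
    b=a.astype(int)
    m=((b[...,2]>150)&(b[...,2]-b[...,0]<50)&(b[...,2]-b[...,0]>8)).astype(np.uint8)
    br=((b[...,2]-b[...,0]>50)&(b[...,2]<200)&(b[...,2]-b[...,1]>25)).astype(np.uint8)
    m[130:]|=0
    m=cv2.morphologyEx(m,cv2.MORPH_OPEN,np.ones((3,3)))
    cs,_=cv2.findContours(m,cv2.RETR_EXTERNAL,cv2.CHAIN_APPROX_NONE)
    return [c for c in cs if cv2.contourArea(c)>200]
E
python3 - <<'E'
from h import *
a=cv2.imread('pics/top0.png')
off=np.array([240,80]);f=lambda l:(np.array(l,float)+.5)/3.1-.5+off
print('board top',plane('top',f([(65,128),(416,143)]),.085))
print('board bot',plane('top',f([(65,160),(393,178)]),0))
print('back bottom',plane('top',f([(72,50),(396,65)]),0.0))
c=plane('top',f([(87,331),(240,403),(178,537),(22,460)]),.05);print(c,c.mean(0))
for i in range(4):
    d=c[(i+1)%4]-c[i];print(np.linalg.norm(d),np.degrees(np.arctan2(d[1],d[0])))
for x in mould(a): 
    print(cv2.contourArea(x),cv2.minAreaRect(x))
# scene
off=np.array([100,170]);f=lambda l:(np.array(l,float)+.5)/3.5-.5+off
print('scene board top back edge',plane('scene',f([(100,208),(494,350)]),.085), 'front top edge',plane('scene',f([(118,190),(506,334)]),.085))
c=plane('scene',f([(480,123),(618,62),(738,154),(600,220)]),.05);print(c,c.mean(0))
print('bot',plane('scene',f([(600,287),(735,212)]),.0))
E
```

```text
board top [[ 0.73804542  0.09642387  0.085     ]
 [ 0.7366813  -0.16174202  0.085     ]]
board bot [[ 0.74315144  0.09730803  0.        ]
 [ 0.73832774 -0.16428774  0.        ]]
back bottom [[ 0.83549422  0.09488355  0.        ]
 [ 0.83350769 -0.16707017  0.        ]]
[[ 0.59458903  0.07545162  0.05      ]
 [ 0.54443173 -0.03877132  0.05      ]
 [ 0.44486167  0.00482915  0.05      ]
 [ 0.49717715  0.1195622   0.05      ]] [0.5202649  0.04026791 0.05      ]
0.12475028956965777 -113.70712180840836
0.10869773555177352 156.3519981129816
0.1260975157447469 65.48816667956234
0.1069337030053161 -24.362229864929066
1855.5 ((345.3000183105469, 303.10003662109375), (59.479408264160156, 48.74628448486328), 63.43495178222656)
1999.0 ((199.63613891601562, 296.88861083984375), (59.172550201416016, 51.0811767578125), 50.710594177246094)
1800.5 ((97.40000915527344, 264.20001220703125), (49.33153533935547, 60.715736389160156), 71.56505584716797)
1664.0 ((282.3000183105469, 218.90000915527344), (55.901695251464844, 46.957427978515625), 26.56505012512207)
585.5 ((158.0, 157.5), (27.0, 28.0), 90.0)
scene board top back edge [[ 0.75548252 -0.16234768  0.085     ]
 [ 0.75427265  0.09728077  0.085     ]] front top edge [[ 0.73778008 -0.1641583   0.085     ]
 [ 0.74099958  0.09666072  0.085     ]]
[[ 0.54590593 -0.03873625  0.05      ]
 [ 0.44425438  0.00756     0.05      ]
 [ 0.50104671  0.1215267   0.05      ]
 [ 0.59773802  0.07548754  0.05      ]] [0.52223626 0.0414595  0.05      ]
bot [[ 6.00828177e-01  7.64200660e-02 -1.11022302e-16]
 [ 4.97074393e-01  1.19468825e-01  0.00000000e+00]]
```

Run:
```python
from h import *
o=bot.get_obs();print(np.round(R.from_quat(o['tool_rot']).as_matrix(),3),np.round(o['joint_pos'],3),o['eef_pos'])
```

```text
[[-0.001 -0.961  0.275]
 [-0.002  0.275  0.961]
 [-1.    -0.    -0.002]] [ 1.292  0.241  0.004  1.335 -0.     1.571] [0.13753282 0.48047273 0.40390095]
```

Request:
arm_command(
  moves=[0, 0, 0, -0.1, 0, 0, 1, 0, 0, 0, -0.1, 0, 0, 1, 0, 0, 0, -0.08, 0, 0, 1, 0, 0, 0, 0, 0, 0, 1],
)

```text
clock: 0.43
eef_pos: [0.1374, 0.4798, 0.4017]
tool_rot: [0.505, -0.499, -0.502, -0.494]
ft_force: [-0.5, 0.2, -0.5]
grip_width: 0.0388
```

```bash
cat > st.py <<'E'
from h import *
o=bot.get_obs();print(round(o['clock'],2),np.round(o['eef_pos'],4),np.round(R.from_quat(o['tool_rot']).as_matrix(),3).tolist(),o['grip_width'],np.round(o['ft_force'],2))
E
python3 st.py
python3 - <<'E'
from h import *
print(plane('top',[(165,222),(158,158),(199,297),(235,297)],.05))
E
```

```text
0.43 [0.1374 0.4798 0.4017] [[-0.002, -1.0, -0.014], [-0.007, -0.014, 1.0], [-1.0, 0.002, -0.007]] 0.03878876845285103 [-0.52  0.17 -0.49]
[[0.50501979 0.30296697 0.05      ]
 [0.65236302 0.3292684  0.05      ]
 [0.34244981 0.21755351 0.05      ]
 [0.34448734 0.13912129 0.05      ]]
```

Request:
arm_command(
  moves=[0.007, -0.023, -0.0254, 0, 0, 0, 1, 0.007, -0.023, -0.0254, 0, 0, 0, 1, 0.007, -0.023, -0.0254, 0, 0, 0, 1, 0.007, -0.023, -0.0254, 0, 0, 0, 1, 0.007, -0.023, -0.0254, 0, 0, 0, 1, 0.007, -0.023, -0.0254, 0, 0, 0, 1, 0.007, -0.023, -0.0254, 0, 0, 0, 1, 0.007, -0.023, -0.0254, 0, 0, 0, 1, 0.007, -0.023, -0.0254, 0, 0, 0, 1, 0.007, -0.023, -0.0254, 0, 0, 0, 1, 0.007, -0.023, -0.0254, 0, 0, 0, 1, 0.007, -0.023, -0.0254, 0, 0, 0, 1, 0.007, -0.023, -0.0254, 0, 0, 0, 1, 0.007, -0.023, -0.0254, 0, 0, 0, 1],
)

```text
clock: 1.6
eef_pos: [0.4691, 0.1141, 0.2982]
tool_rot: [-0.499, 0.502, 0.499, 0.499]
ft_force: [0.2, 1.2, 0.2]
grip_width: -0.0003
```

```bash
python3 st.py
```

```text
1.6 [0.4691 0.1141 0.2982] [[-0.003, -1.0, 0.003], [-0.003, 0.003, 1.0], [-1.0, 0.003, -0.003]] -0.00034591187955603897 [0.18 1.22 0.16]
```

Request:
arm_command(
  moves=[0.02, 0.007, 0.005, 0, 0, 0, 1, 0.02, 0.007, 0.005, 0, 0, 0, 1, 0.02, 0, 0, 0, 0, 0, 1, 0.02, 0, 0, 0, 0, 0, 1, 0.02, 0, 0, 0, 0, 0, 1, 0, 0, 0, 0, 0, 0, 1],
)

```text
clock: 2.1
eef_pos: [0.4605, 0.1157, 0.1929]
tool_rot: [-0.493, 0.51, 0.49, 0.507]
ft_force: [-0.5, -0.3, -0.3]
grip_width: 0.0004
```

```bash
python3 st.py; python3 -c "
from h import *
snap('scene','s1',(150,80,250,220),3)"
```

```text
2.1 [0.4605 0.1157 0.1929] [[-0.0, -0.999, 0.034], [-0.005, 0.034, 0.999], [-1.0, -0.0, -0.005]] 0.00041032805175216625 [-0.5  -0.35 -0.26]
```

View pics/s1.png

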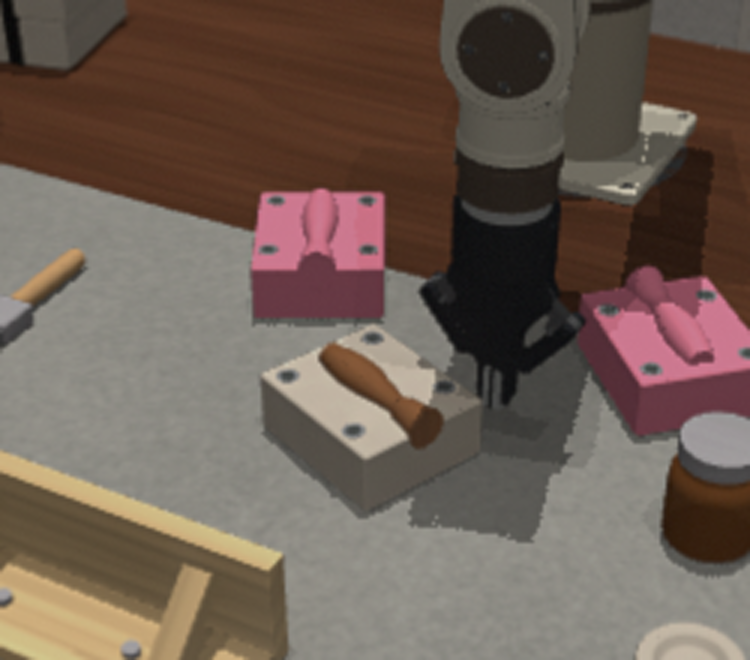

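Run:
```python
from h import *
px=lambda l:np.array(l,float)/3+[150,80]
o,d=ray('scene',px([(580,320),(500,400),(530,402),(425,290),(570,335),(515,365)]))
for dd in d:
    t=(0.4605-o[0])/dd[0];print(np.round(o+dd*t,3))
```

```text
[0.46  0.177 0.114]
[0.46  0.119 0.023]
[0.46  0.144 0.029]
[0.46  0.055 0.103]
[0.46  0.171 0.099]
[0.46  0.13  0.059]
```

```bash
cat > sim.py <<'E'
from h import *
import sys
def sim(c,yaw,d,off,c0=.046,end=0,step=10):
    c=np.array(c,float);nxt=yaw;yw=np.radians(yaw);out=[]
    while True:
        ex=np.array([np.cos(yw),np.sin(yw)]);ey=np.array([-ex[1],ex[0]])
        if np.degrees(yw)<=nxt or np.degrees(yw)<=end:
            print(round(np.degrees(yw),1),'c',np.round(c,4),'tcp',np.round(c+d*ex+(.055+off)*ey,4));nxt-=step
        if np.degrees(yw)<=end:break
        v=.0002;c=c-ey*v;yw-=v*d/c0**2
if __name__=='__main__':sim((.521,.041),65.3,.045,.014)
E
python3 sim.py
```

```text
65.3 c [0.521 0.041] tcp [0.4771 0.1107]
55.1 c [0.5283 0.0368] tcp [0.4975 0.1132]
45.1 c [0.5346 0.0316] tcp [0.5175 0.1122]
35.1 c [0.5399 0.0253] tcp [0.537  0.1077]
25.1 c [0.544  0.0183] tcp [0.5555 0.0998]
15.1 c [0.5468 0.0106] tcp [0.5723 0.0889]
5.1 c [0.5483 0.0025] tcp [0.5869 0.0753]
-0.0 c [ 0.5485 -0.0017] tcp [0.5935 0.0673]
```

Request:
arm_command(
  moves=[0, -0.005, 0, 0, 0, 0, 1, 0, -0.005, 0, 0, 0, 0, 1, 0, -0.005, 0, 0, 0, 0, 1, 0, -0.005, 0, 0, 0, 0, 1, 0, -0.005, 0, 0, 0, 0, 1, 0, -0.005, 0, 0, 0, 0, 1, 0, -0.005, 0, 0, 0, 0, 1, 0, -0.005, 0, 0, 0, 0, 1, 0, -0.005, 0, 0, 0, 0, 1, 0, -0.005, 0, 0, 0, 0, 1],
)

```text
clock: 2.98
eef_pos: [0.5153, 0.1158, 0.1988]
tool_rot: [-0.491, 0.508, 0.491, 0.509]
ft_force: [-3.2, 2.3, 1.1]
grip_width: -0.0001
```

```bash
python3 st.py; python3 -c "
from h import *
snap('scene','s2',(150,80,250,220),3);snap('top','t2',(210,70,200,200),3)"
```

```text
2.98 [0.5153 0.1158 0.1988] [[0.001, -0.999, 0.035], [0.001, 0.035, 0.999], [-1.0, -0.001, 0.001]] -9.80149885214957e-05 [-3.24  2.27  1.14]
```

View pics/s2.png

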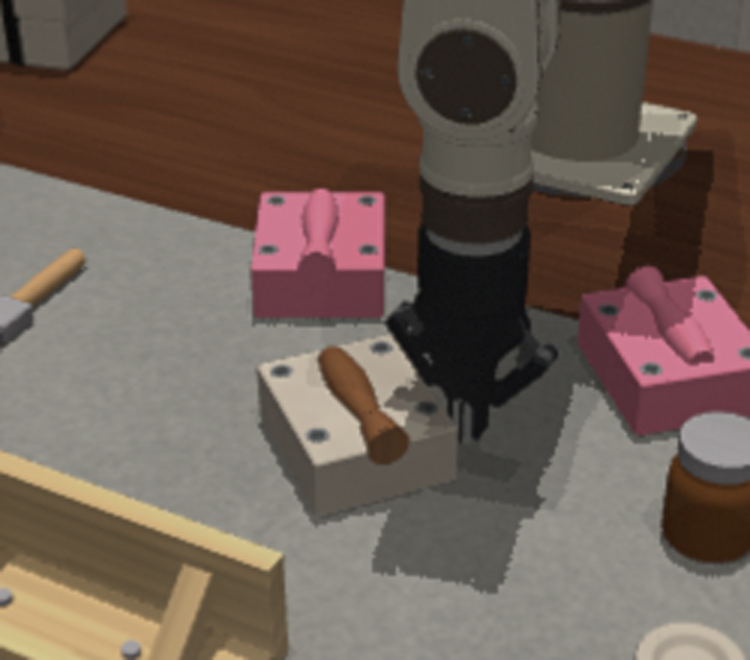

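View pics/t2.png

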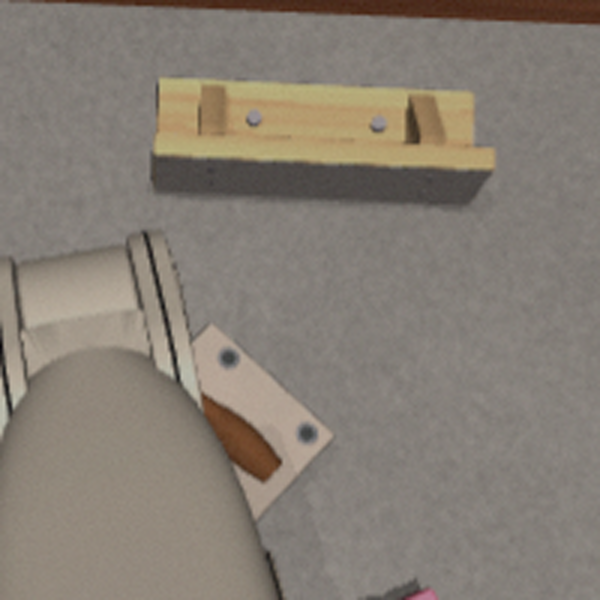

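```bash
cat > corn.py <<'E'
from h import *
def pose(br,gr,gl,z=.05,n='scene',s=3,off=(150,80)):
    c=plane(n,(np.array([br,gr,gl],float)+.5)/s-.5+np.array(off),z)[:,:2]
    d=c[1]-c[0];e=c[2]-c[1]
    print(np.round(c,4).tolist(),'len',np.linalg.norm(d),np.linalg.norm(e),'yaw',np.degrees(np.arctan2(d[1],d[0])),np.degrees(np.arctan2(e[1],e[0]))-90,'centre',(c[0]+c[2])/2)
E
python3 - <<'E'
from corn import *
from sim import sim
pose((259,370),(318,462),(455,423))
sim((.5346,.0316),45,.045,.014)
E
```

```text
[[0.5409, -0.0438], [0.6156, 0.0488], [0.5328, 0.1144]] len 0.11908540168375105 0.10564192851646292 yaw 51.09839645318346 51.648654873785716 centre [0.53681959 0.03527727]
45.0 c [0.5346 0.0316] tcp [0.5176 0.1122]
34.8 c [0.54   0.0252] tcp [0.5376 0.1075]
24.8 c [0.5441 0.0181] tcp [0.556  0.0996]
14.8 c [0.5469 0.0104] tcp [0.5728 0.0886]
4.8 c [0.5483 0.0023] tcp [0.5874 0.0748]
-0.1 c [ 0.5484 -0.0017] tcp [0.5935 0.0672]
```

Run:
```python
from sim import sim
sim((.537,.035),51.3,.049,.0125)
```

```text
51.3 c [0.537 0.035] tcp [0.515  0.1154]
41.2 c [0.5425 0.0298] tcp [0.5349 0.1128]
31.1 c [0.547  0.0236] tcp [0.554  0.1068]
21.0 c [0.5503 0.0168] tcp [0.5718 0.0974]
11.2 c [0.5524 0.0097] tcp [0.5873 0.0855]
1.1 c [0.5533 0.0022] tcp [0.6009 0.0707]
-0.2 c [0.5533 0.0012] tcp [0.6025 0.0685]
```

Request:
arm_command(
  moves=[0, -0.005, -0.0005, 0, 0, 0, 1, 0, -0.005, -0.0005, 0, 0, 0, 1, 0, -0.005, -0.0005, 0, 0, 0, 1, 0, -0.005, -0.0005, 0, 0, 0, 1, 0, -0.005, -0.0014, 0, 0, 0, 1, 0, -0.005, -0.0014, 0, 0, 0, 1, 0, -0.005, -0.0014, 0, 0, 0, 1, 0, -0.005, -0.0014, 0, 0, 0, 1, 0, -0.004, -0.002, 0, 0, 0, 1, 0, -0.004, -0.002, 0, 0, 0, 1],
)

```text
clock: 3.92
eef_pos: [0.567, 0.102, 0.199]
tool_rot: [-0.491, 0.508, 0.492, 0.509]
ft_force: [-2.2, 1.3, -0.0]
grip_width: 0.0002
```

```bash
python3 st.py; python3 -c "
from h import *
snap('scene','s3',(130,110,230,200),3.2)"
```

```text
3.92 [0.567 0.102 0.199] [[0.0, -0.999, 0.034], [0.003, 0.034, 0.999], [-1.0, -0.0, 0.003]] 0.0001754765601550838 [-2.18  1.31 -0.02]
```

View pics/s3.png

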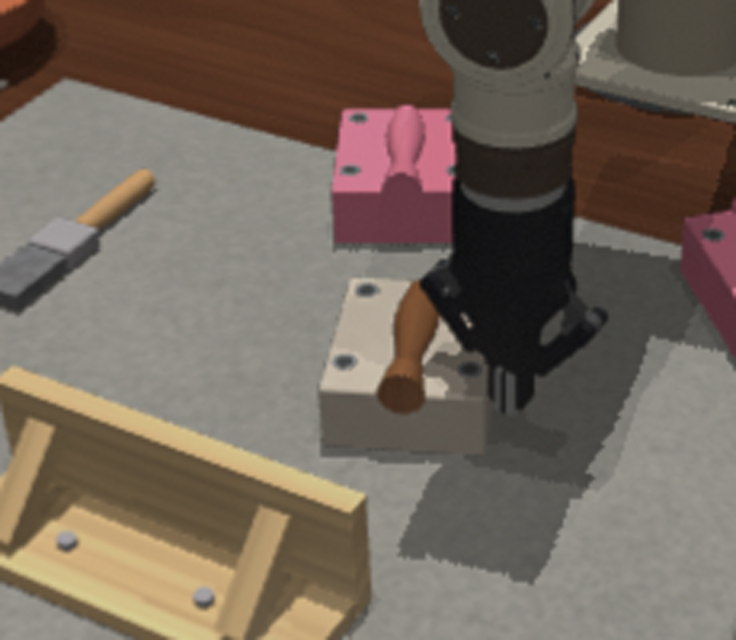

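Run:
```python
from corn import *
from sim import sim
pose((349,278),(321,389),(486,391),s=3.2,off=(130,110))
```

```text
[[0.5164, -0.0514], [0.633, -0.0029], [0.5859, 0.0939]] len 0.12631070921250934 0.1075681973398597 yaw 22.599007601500592 25.92850564883804 centre [0.55113928 0.0212371 ]
```

Run:
```python
from sim import sim
sim((.551,.021),24,.0476,.0125,step=6)
```

```text
23.7 c [0.5511 0.0208] tcp [0.5675 0.1018]
17.8 c [0.5527 0.0165] tcp [0.5774 0.0953]
11.9 c [0.5539 0.0121] tcp [0.5866 0.0879]
6.0 c [0.5546 0.0075] tcp [0.595  0.0796]
-0.2 c [0.5549 0.0027] tcp [0.6028 0.0701]
```

Request:
arm_command(
  moves=[0, -0.005, -0.003, 0, 0, 0, 1, 0, -0.005, -0.003, 0, 0, 0, 1, 0, -0.0046, -0.0035, 0, 0, 0, 1, 0, -0.0046, -0.0035, 0, 0, 0, 1, 0, -0.004, -0.004, 0, 0, 0, 1, 0, -0.004, -0.004, 0, 0, 0, 1, 0, 0, 0, 0, 0, 0, 1],
)

```text
clock: 4.55
eef_pos: [0.5984, 0.0772, 0.1992]
tool_rot: [-0.492, 0.507, 0.491, 0.51]
ft_force: [-0.6, 1.4, -0.9]
grip_width: -0.0
```

```bash
python3 st.py; python3 -c "
from h import *
snap('scene','s4',(130,110,230,200),3.2)"
```

```text
4.55 [0.5984 0.0772 0.1992] [[0.005, -0.999, 0.034], [0.002, 0.034, 0.999], [-1.0, -0.005, 0.003]] -4.015947690962845e-05 [-0.6   1.42 -0.9 ]
```

View pics/s4.png

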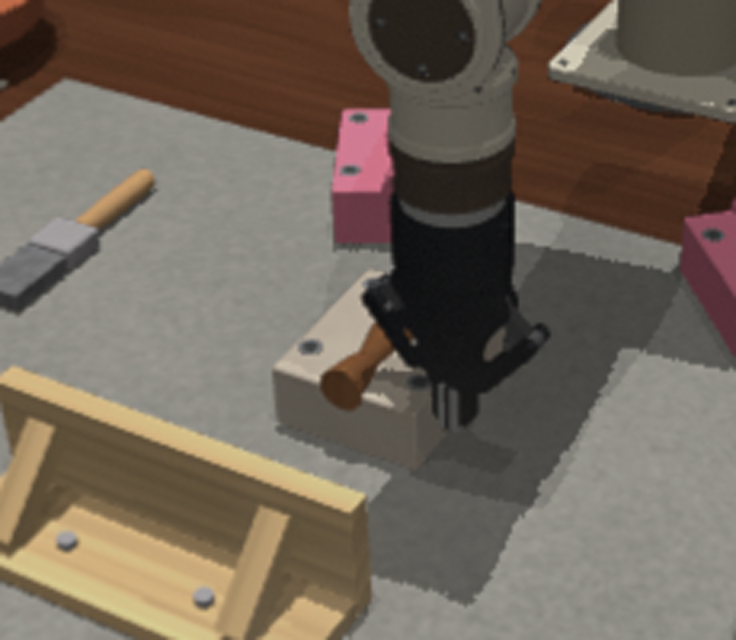

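Run:
```python
from corn import *
pose((370,271),(274,372),(416,406),s=3.2,off=(130,110))
print(plane('scene',np.array([(277,432),(413,466)])/3.2+[130,110],0))
```

```text
[[0.502, -0.0425], [0.6318, -0.0399], [0.62, 0.0607]] len 0.12988651212789085 0.1013511606689943 yaw 1.1224136118494257 6.688743375591315 centre [0.56100414 0.00912671]
[[ 0.63529143 -0.03904292  0.        ]
 [ 0.62360659  0.05978919  0.        ]]
```

Request:
arm_command(
  moves=[0, 0, 0.015, 0, 0, 0, 1, 0, 0, 0.02, 0, 0, 0, 1, -0.03, 0, 0.01, 0, 0, 0, 1, -0.03, 0.02, 0, 0, 0, 0, 1, -0.03, 0.03, 0, 0, 0, 0, 0, 0, 0.035, 0.005, 0, 0, 0, 0, 0, 0.035, 0.005, 0, 0, 0, 0, 0, 0.035, 0.01, 0, 0, 0, 0, 0, 0.035, 0.01, 0, 0, 0, 0, 0, 0, 0, 0, 0, 0, 0],
)

```text
clock: 5.43
eef_pos: [0.4057, 0.1665, 0.2924]
tool_rot: [-0.495, 0.505, 0.485, 0.513]
ft_force: [-1.2, -1.3, -0.3]
grip_width: 0.0427
```

```bash
python3 st.py; python3 -c "
from h import *
snap('scene','s5',(130,110,230,200),3.2);snap('top','t5',(220,70,180,180),3.3)"
```

```text
5.43 [0.4057 0.1665 0.2924] [[0.018, -0.999, 0.038], [-0.002, 0.038, 0.999], [-1.0, -0.018, -0.002]] 0.04272654550233649 [-1.22 -1.29 -0.25]
```

View pics/s5.png

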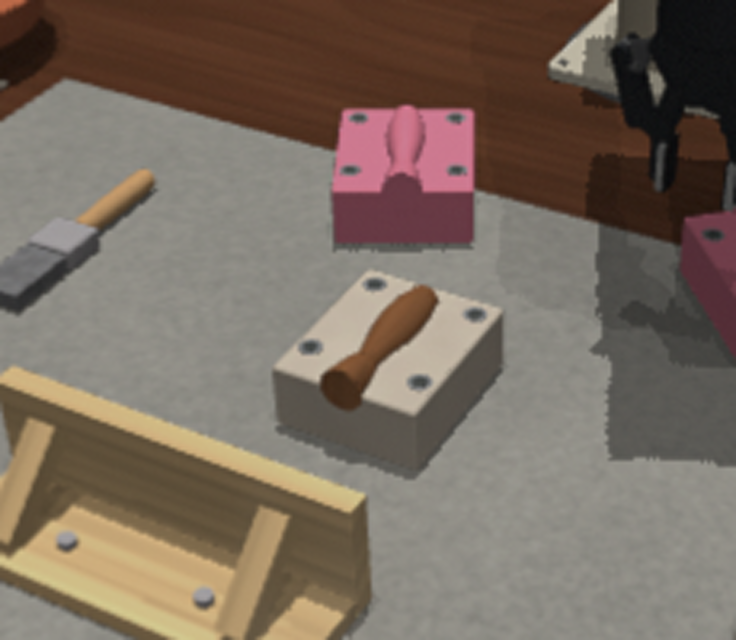

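View pics/t5.png

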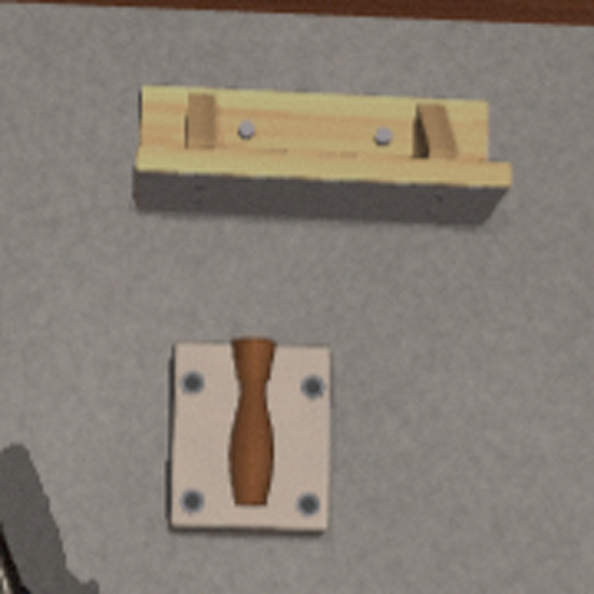

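Run:
```python
from corn import *
f=lambda l:(np.array(l,float)+.5)/3.3-.5+[220,70]
c=plane('top',f([(176,344),(330,347),(327,530),(171,526)]),.05);print(np.round(c,4),c.mean(0))
for i in range(4):
    d=c[(i+1)%4]-c[i];print(np.linalg.norm(d),np.degrees(np.arctan2(d[1],d[0])))
b=plane('top',f([(136,169),(512,186)]),.085);print(b,np.degrees(np.arctan2(*(b[0]-b[1])[:2])))
c=plane('scene',(np.array([(370,271),(274,372),(415,413),(503,308)])+.5)/3.2-.5+[130,110],.05);print(np.round(c,4),c.mean(0))
for i in range(4):
    d=c[(i+1)%4]-c[i];print(np.linalg.norm(d),np.degrees(np.arctan2(d[1],d[0])))
```

```text
[[ 0.6245  0.0643  0.05  ]
 [ 0.6262 -0.0436  0.05  ]
 [ 0.4974 -0.0432  0.05  ]
 [ 0.4967  0.0638  0.05  ]] [0.56120425 0.01033545 0.05      ]
0.10791213586441478 -89.08967945308095
0.12889551252299272 179.8114089646313
0.10702146120971519 90.35401742450635
0.12784243445568236 0.20384580481903888
[[ 0.73827545  0.09590026  0.085     ]
 [ 0.73622831 -0.1639116   0.085     ]] 0.45144257654235376
[[ 0.502  -0.0425  0.05  ]
 [ 0.6318 -0.0399  0.05  ]
 [ 0.6265  0.0636  0.05  ]
 [ 0.4989  0.0627  0.05  ]] [0.56479498 0.01097097 0.05      ]
0.12988651212789085 1.1224136118494257
0.10364092682636451 92.96596213146587
0.12758561269004698 -179.61882653012333
0.10524278956998472 -88.32085965868615
```

Request:
arm_command(
  moves=[0, -0.009, -0.031, -0.03, 0, 0, -0.4, 0, -0.009, -0.031, 0, 0, 0, -0.4, 0, -0.009, -0.031, 0, 0, 0, -0.4, 0, -0.009, -0.031, 0, 0, 0, -0.4, 0, -0.009, -0.031, 0, 0, 0, -0.4, 0, 0, 0, 0, 0, 0, -0.4, 0, 0, 0, 0, 0, 0, -0.4],
)

```text
clock: 6.12
eef_pos: [0.467, 0.0059, 0.2994]
tool_rot: [-0.511, 0.49, 0.486, 0.512]
ft_force: [-0.7, 0.6, -0.1]
grip_width: 0.0598
```

```bash
python3 st.py
```

```text
6.12 [0.467  0.0059 0.2994] [[0.046, -0.999, 0.005], [-0.003, 0.005, 1.0], [-0.999, -0.046, -0.002]] 0.059774409800060754 [-0.74  0.58 -0.11]
```

Request:
arm_command(
  moves=[0, 0.012, 0.004, 0, 0, 0.046, -0.4, 0, 0, 0, 0, 0, 0, -0.4, 0.02, 0, 0, 0, 0, 0, -0.4, 0.02, 0, 0, 0, 0, 0, -0.4, 0.02, 0, 0, 0, 0, 0, -0.4, 0.02, 0, 0, 0, 0, 0, -0.4, 0.018, 0, 0, 0, 0, 0, -0.4, 0, 0, 0, 0, 0, 0, -0.4],
)

```text
clock: 6.78
eef_pos: [0.4653, 0.0132, 0.2005]
tool_rot: [0.506, -0.496, -0.493, -0.505]
ft_force: [-1.1, -0.3, -0.1]
grip_width: 0.0596
```

```bash
python3 st.py; python3 -c "
from h import *
snap('scene','s6',(130,110,230,200),3.2)"
```

```text
6.78 [0.4653 0.0132 0.2005] [[0.022, -1.0, 0.001], [-0.004, 0.001, 1.0], [-1.0, -0.022, -0.004]] 0.05963270597116794 [-1.07 -0.34 -0.13]
```

View pics/s6.png

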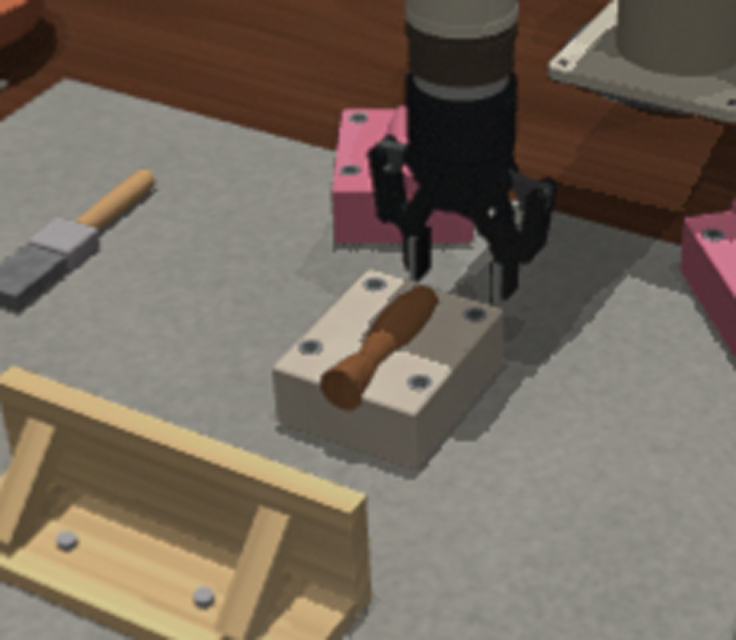

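Request:
arm_command(
  moves=[0.005, -0.004, -0.002, 0, 0, 0.02, -0.4, 0, -0.005, 0, 0, 0, 0, -0.4, 0, -0.005, 0, 0, 0, 0, -0.4, 0, -0.005, 0, 0, 0, 0, -0.4, 0, -0.005, 0, 0, 0, 0, -0.4, 0, -0.005, 0, 0, 0, 0, -0.4, 0, -0.005, 0, 0, 0, 0, -0.4, 0, -0.005, 0, 0, 0, 0, -0.4, 0, -0.005, 0, 0, 0, 0, -0.4, 0, -0.005, 0, 0, 0, 0, -0.4, 0, -0.005, 0, 0, 0, 0, -0.4, 0, -0.005, 0, 0, 0, 0, -0.4, 0, -0.005, 0, 0, 0, 0, -0.4, 0, -0.005, 0, 0, 0, 0, -0.4],
)

```text
clock: 8.0
eef_pos: [0.5136, 0.0121, 0.1997]
tool_rot: [-0.482, 0.519, 0.518, 0.48]
ft_force: [-13.4, 0.7, 12.0]
grip_width: 0.0598
```

```bash
python3 st.py; python3 -c "
from h import *
snap('scene','s7',(130,110,230,200),3.2);snap('top','t7',(220,70,180,180),3.3)"
```

```text
8.0 [0.5136 0.0121 0.1997] [[-0.075, -0.997, -0.001], [-0.003, -0.001, 1.0], [-0.997, 0.075, -0.003]] 0.05982815852189644 [-13.42   0.69  12.01]
```

View pics/s7.png

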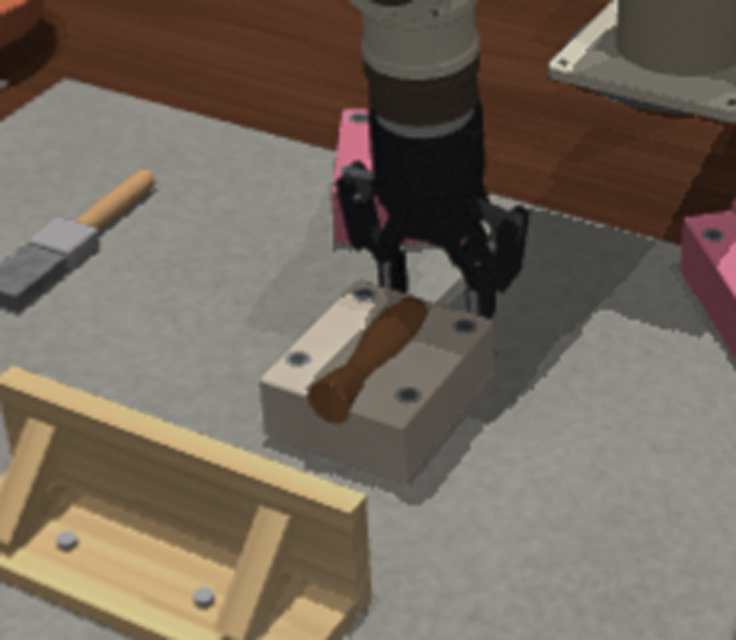

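View pics/t7.png

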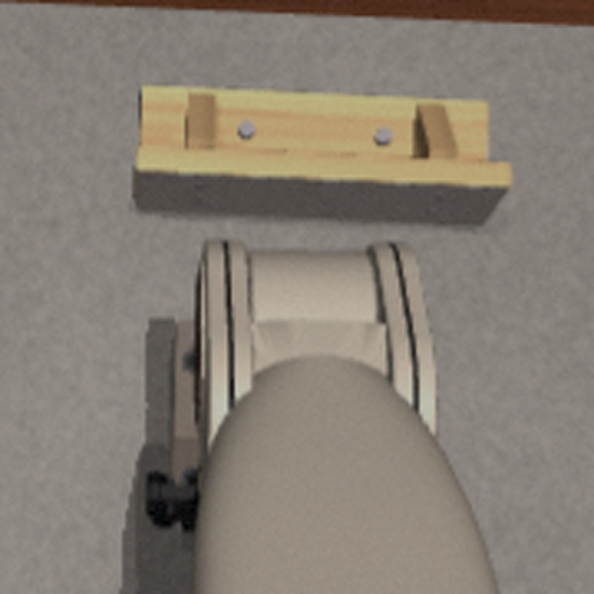

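Request:
arm_command(
  moves=[-0.002, 0.015, 0, 0, 0, -0.04, -0.4, 0, 0.006, 0, 0, 0, -0.035, -0.4, 0, 0, 0, 0, 0, 0, -0.4],
)

```text
clock: 8.35
eef_pos: [0.4945, 0.0118, 0.2043]
tool_rot: [0.502, -0.499, -0.498, -0.501]
ft_force: [-0.1, -0.1, -0.5]
grip_width: 0.0596
```

```bash
python3 st.py
```

```text
8.35 [0.4945 0.0118 0.2043] [[0.007, -1.0, -0.0], [-0.003, -0.0, 1.0], [-1.0, -0.007, -0.003]] 0.05955123156704825 [-0.06 -0.05 -0.49]
```

Request:
arm_command(
  moves=[0.006, -0.003, 0, 0, 0, 0, -0.4, 0, -0.005, 0, 0, 0, -0.003, -0.4, 0, -0.006, 0, 0, 0, -0.006, -0.4, 0, -0.006, 0, 0, 0, -0.006, -0.4, 0, -0.006, 0, 0, 0, -0.006, -0.4, 0, -0.006, 0, 0, 0, -0.006, -0.4, 0, -0.006, 0, 0, 0, -0.006, -0.4],
)

```text
clock: 8.93
eef_pos: [0.5243, 0.0115, 0.1961]
tool_rot: [-0.5, 0.501, 0.5, 0.499]
ft_force: [-11.7, 0.2, 9.5]
grip_width: 0.0601
```

```bash
python3 st.py
```

```text
8.93 [0.5243 0.0115 0.1961] [[-0.002, -1.0, -0.0], [-0.003, -0.0, 1.0], [-1.0, 0.002, -0.003]] 0.060071044854967226 [-11.69   0.21   9.53]
```

Request:
arm_command(
  moves=[-0.0015, -0.006, 0, 0, 0, -0.006, -0.4, -0.0015, -0.006, 0, 0, 0, -0.005, -0.4, -0.0005, -0.006, 0, 0, 0, -0.005, -0.4, 0, -0.006, 0, 0, 0, -0.005, -0.4],
)

```text
clock: 9.27
eef_pos: [0.545, 0.0113, 0.1954]
tool_rot: [-0.499, 0.502, 0.501, 0.498]
ft_force: [-11.8, -0.2, 10.7]
grip_width: 0.0597
```

```bash
python3 st.py
```

```text
9.27 [0.545  0.0113 0.1954] [[-0.005, -1.0, 0.0], [-0.003, 0.0, 1.0], [-1.0, 0.005, -0.003]] 0.05972375686184516 [-11.77  -0.25  10.68]
```

Request:
arm_command(
  moves=[-0.004, -0.006, 0, 0, 0, -0.005, -0.4, -0.003, -0.006, 0, 0, 0, -0.005, -0.4, -0.002, -0.006, 0, 0, 0, -0.005, -0.4],
)

```text
clock: 9.52
eef_pos: [0.5631, 0.0113, 0.2014]
tool_rot: [-0.501, 0.501, 0.499, 0.499]
ft_force: [-3.1, -0.2, -3.1]
grip_width: 0.0596
```

```bash
python3 st.py; python3 -c "
from h import *
snap('scene','s8',(130,110,230,200),3.2)"
```

```text
9.52 [0.5631 0.0113 0.2014] [[0.0, -1.0, 0.0], [-0.003, 0.0, 1.0], [-1.0, -0.0, -0.003]] 0.05964550279516561 [-3.08 -0.23 -3.11]
```

View pics/s8.png

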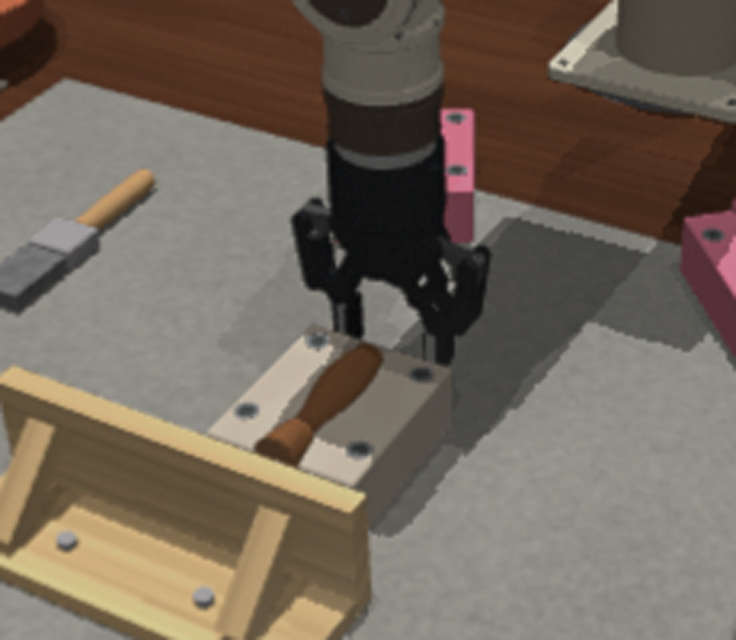

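Request:
arm_command(
  moves=[-0.001, -0.005, 0, 0, 0, -0.003, -0.4, -0.001, -0.005, 0, 0, 0, -0.004, -0.4, -0.002, -0.005, 0, 0, 0, -0.004, -0.4, -0.002, -0.005, 0, 0, 0, -0.004, -0.4],
)

```text
clock: 9.9
eef_pos: [0.5854, 0.0113, 0.2066]
tool_rot: [0.504, -0.497, -0.495, -0.503]
ft_force: [-3.2, 0.5, -2.9]
grip_width: 0.0603
```

```bash
python3 st.py; python3 -c "
from h import *
snap('scene','s9',(130,110,230,200),3.2);snap('top','t9',(220,70,180,180),3.3)"
```

```text
9.9 [0.5854 0.0113 0.2066] [[0.015, -1.0, 0.0], [-0.003, 0.0, 1.0], [-1.0, -0.015, -0.003]] 0.06031910297181303 [-3.2   0.52 -2.93]
```

View pics/s9.png

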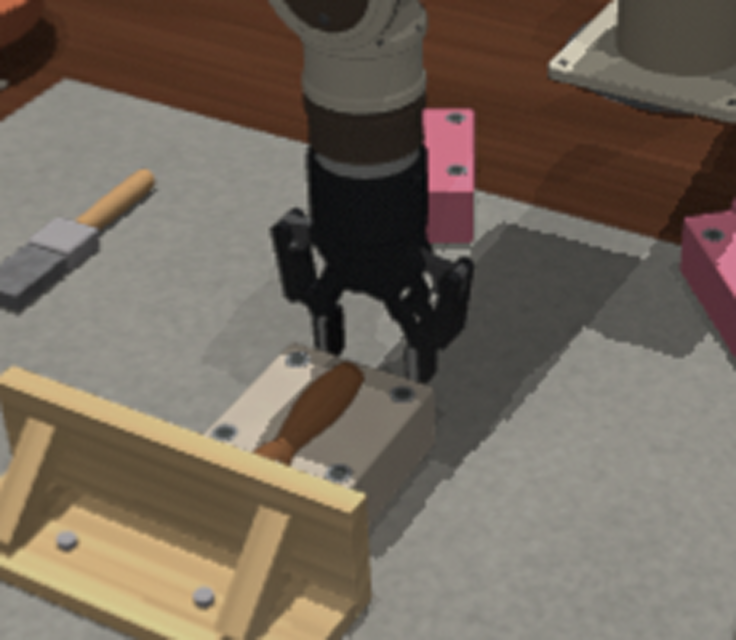

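View pics/t9.png

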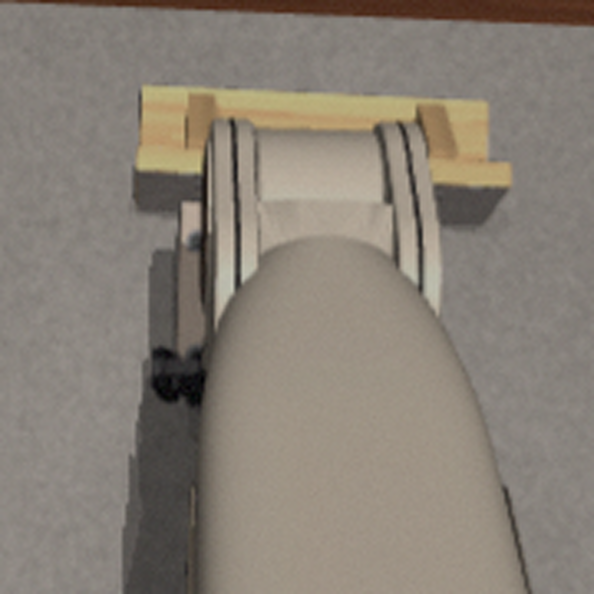

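Run:
```python
from h import *
c=plane('scene',(np.array([(297,343),(436,392)])+.5)/3.2-.5+[130,110],.05);print(c)
```

```text
[[ 0.59811728 -0.04336322  0.05      ]
 [ 0.60161991  0.06538125  0.05      ]]
```

Request:
arm_command(
  moves=[0.002, -0.004, 0, 0, 0, 0.003, -0.4, 0, -0.004, 0, 0, 0, 0, -0.4, 0, -0.004, 0, 0, 0, -0.002, -0.4],
)

```text
clock: 10.25
eef_pos: [0.5957, 0.0114, 0.2066]
tool_rot: [0.503, -0.498, -0.497, -0.502]
ft_force: [-11.3, 0.6, -0.1]
grip_width: 0.0598
```

```bash
python3 st.py
```

```text
10.25 [0.5957 0.0114 0.2066] [[0.009, -1.0, 0.001], [-0.002, 0.001, 1.0], [-1.0, -0.009, -0.002]] 0.0598158934543863 [-11.29   0.61  -0.15]
```

Request:
arm_command(
  moves=[0, -0.003, 0, 0, 0, -0.002, -0.4, 0, -0.003, 0, 0, 0, -0.002, -0.4],
)

```text
clock: 10.42
eef_pos: [0.5973, 0.0115, 0.2065]
tool_rot: [-0.5, 0.501, 0.499, 0.5]
ft_force: [-12.0, 1.1, 7.8]
grip_width: 0.0595
```

```bash
python3 st.py; python3 -c "
from h import *
snap('scene','s10',(130,110,230,200),3.2)"
```

```text
10.42 [0.5973 0.0115 0.2065] [[-0.001, -1.0, 0.002], [-0.002, 0.002, 1.0], [-1.0, 0.001, -0.002]] 0.059516582668983346 [-12.05   1.1    7.81]
```

View pics/s10.png

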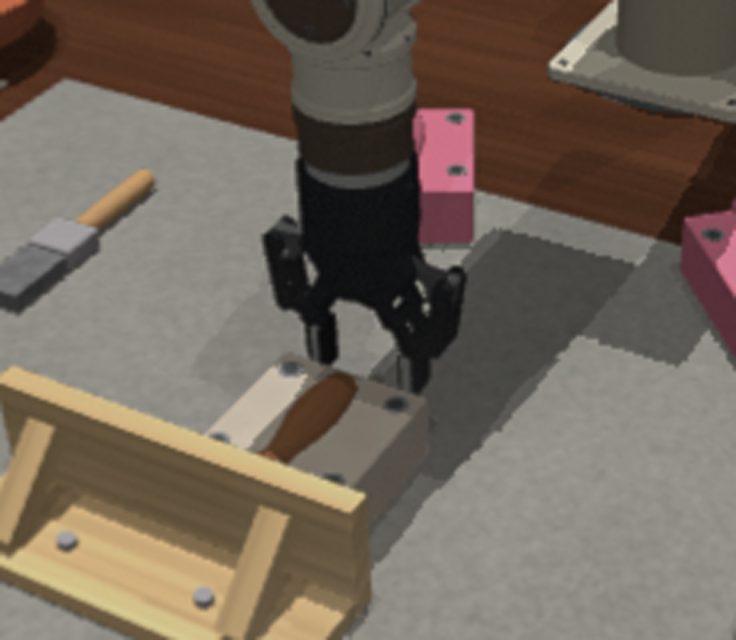

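Request:
arm_command(
  moves=[-0.001, -0.005, 0, 0, 0, -0.003, -0.4, 0, -0.005, 0, 0, 0, -0.003, -0.4, 0, -0.005, 0, 0, 0, -0.003, -0.4],
)

```text
clock: 10.72
eef_pos: [0.6012, 0.0116, 0.2067]
tool_rot: [-0.494, 0.507, 0.505, 0.494]
ft_force: [-18.5, -0.4, 11.2]
grip_width: 0.0595
```

```bash
python3 st.py
```

```text
10.72 [0.6012 0.0116 0.2067] [[-0.025, -1.0, 0.003], [-0.002, 0.003, 1.0], [-1.0, 0.025, -0.002]] 0.059515464758065705 [-18.47  -0.43  11.16]
```

Request:
arm_command(
  moves=[0, -0.003, 0, 0, 0, -0.02, -0.4, 0, -0.003, 0, 0, 0, -0.015, -0.4],
)

```text
clock: 10.88
eef_pos: [0.5993, 0.0117, 0.2066]
tool_rot: [-0.497, 0.505, 0.502, 0.497]
ft_force: [-15.2, 0.7, 9.1]
grip_width: 0.0597
```

```bash
python3 st.py
```

```text
10.88 [0.5993 0.0117 0.2066] [[-0.013, -1.0, 0.003], [-0.003, 0.003, 1.0], [-1.0, 0.013, -0.003]] 0.05972162118897729 [-15.18   0.66   9.07]
```

Firmly seated. Back off and check.

Request:
arm_command(
  moves=[0, 0.01, 0, 0, 0, 0, -0.4, 0, 0.02, 0, 0, 0, 0, -0.4, -0.02, 0.02, 0, 0, 0, 0, -0.4, -0.03, 0.03, 0, 0, 0, 0, -0.4, -0.03, 0.035, 0, 0, 0, 0, -0.4, 0, 0.035, 0.03, 0, 0, 0, -0.4, 0, 0.03, 0.035, 0, 0, 0, -0.4, 0, 0.02, 0.035, 0, 0, 0, -0.4, 0, 0, 0.035, 0, 0, 0, -0.4, 0, 0, 0.035, 0, 0, 0, -0.4, 0, 0, 0, 0, 0, 0, -0.4],
)

```text
clock: 11.8
eef_pos: [0.4135, 0.1843, 0.3023]
tool_rot: [-0.507, 0.487, 0.486, 0.518]
ft_force: [0.4, -0.1, -0.4]
grip_width: 0.0595
```

```bash
python3 st.py; python3 -c "
from h import *
snap('scene','s11',(130,110,230,200),3.2);snap('top','t11',(220,70,180,180),3.3)"
```

```text
11.8 [0.4135 0.1843 0.3023] [[0.052, -0.999, 0.012], [0.01, 0.013, 1.0], [-0.999, -0.052, 0.011]] 0.059486681635333855 [ 0.42 -0.08 -0.37]
```

View pics/s11.png

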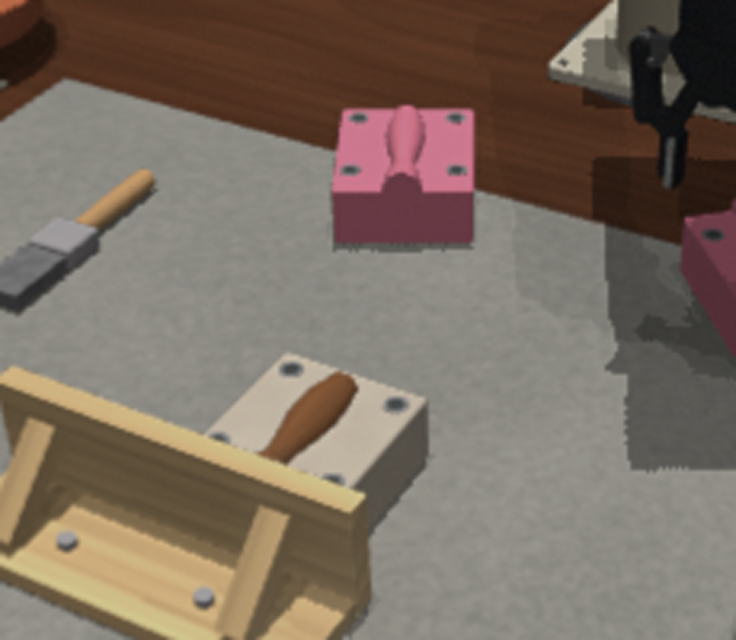

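View pics/t11.png

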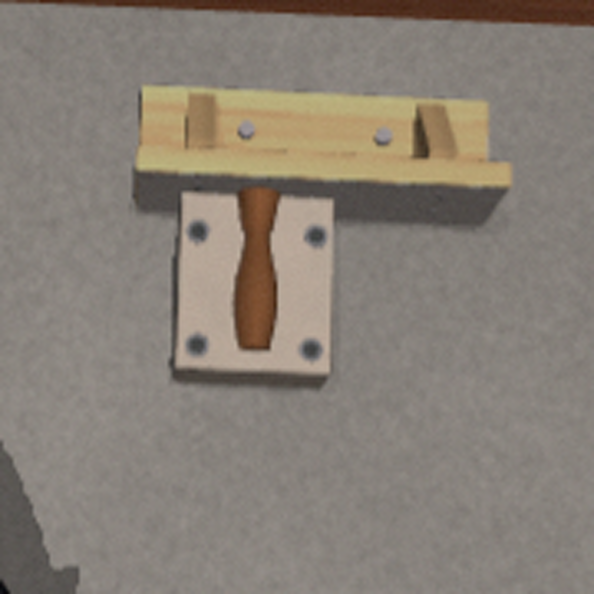

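Run:
```python
from corn import *
f=lambda l:(np.array(l,float)+.5)/3.3-.5+[220,70]
c=plane('top',f([(184,193),(333,199),(329,376),(174,371)]),.05);print(np.round(c,4))
b=plane('top',f([(136,169),(512,186)]),.085);print(b)
# jar, sprig, brush shift between first and last frames
a=cv2.imread('pics/top0.png').astype(int);z=cv2.imread('pics/t11_raw.png').astype(int)
for n,(x,y,w,h) in dict(jar=(145,200,45,45),sprig=(140,140,40,40),brush=(412,185,32,90)).items():
    print(n,np.abs(a-z)[y:y+h,x:x+w].max(),np.abs(a-z)[y:y+h,x:x+w].mean())
```

```text
[[ 0.7348  0.0619  0.05  ]
 [ 0.7346 -0.0443  0.05  ]
 [ 0.6054 -0.0432  0.05  ]
 [ 0.6052  0.0651  0.05  ]]
[[ 0.73827545  0.09590026  0.085     ]
 [ 0.73622831 -0.1639116   0.085     ]]
jar 141 25.692345679012345
sprig 12 2.63625
brush 11 2.536574074074074
```

Run:
```python
from h import *
z=cv2.imread('pics/t11_raw.png')
cv2.imwrite('pics/z1.png',cv2.resize(z[110:150,255:335],None,fx=9,fy=9,interpolation=cv2.INTER_CUBIC))
a=cv2.imread('pics/top0.png')
cv2.imwrite('pics/z2.png',cv2.resize(np.hstack([a[130:260,130:200],z[130:260,130:200]]),None,fx=4,fy=4))
```

```text
(no output)
```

View pics/z1.png

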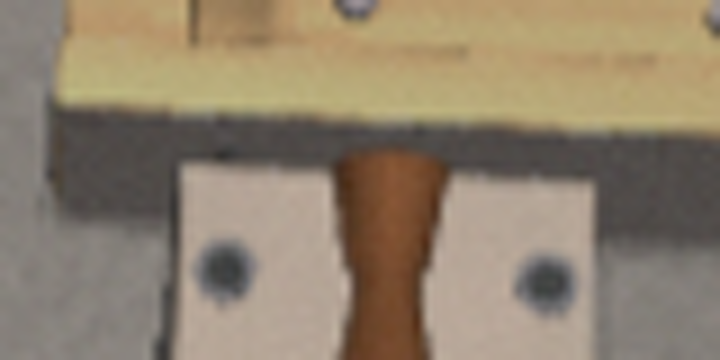

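View pics/z2.png

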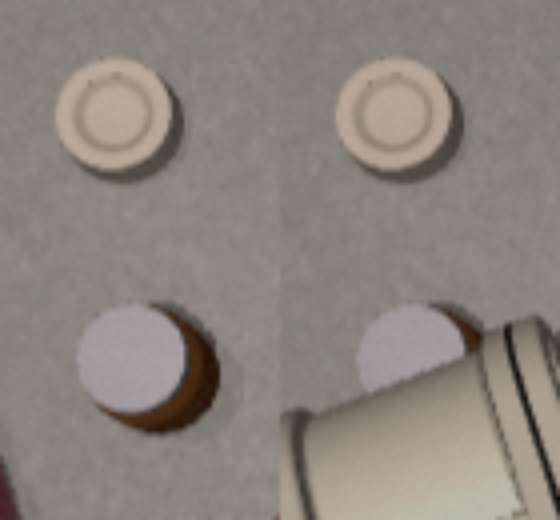

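```bash
python3 -c "
from h import *
print(bot.job_done(), bot.get_obs()['clock'])"
```

```text
the job is handed in; nothing more can be done
the job is handed in; nothing more can be done
```

I turned the mould about 65° clockwise and slid it up until its gate end lay against the cottle board. I handed the job in at about 12 s on the robot clock, and no verdict was reported.

**How it went:** I pushed with the shut fingertips at the gate-left corner, in three stages, checking with the camera between them. A top view before the slide showed the mould within about 1° of square to the board. I then slid it up with the part-open fingers on its rear face and pressed until the tips stopped advancing, at about 18 N. The arm then backed off clear.

**Last checks:**
- **Fit to the board:** the mould's gate end is parallel to the board within about 0.5°. The top camera suggests a gap of 1–3 mm, which is about its measuring accuracy. The fingertip position and the stalled push both point to full contact, so the readings disagree slightly but both fall under the 4 mm limit.
- **Overhang:** the board stands out about 30 mm past the mould on the left and 120 mm on the right.
- **Other items:** the brush and the small round mould are unchanged from the first picture. The jar was partly hidden by the arm in the last picture, but the part in view had not moved.
- **Wooden model:** I saw no contact with it in any picture.

**One problem on the way:** during the first part of the straight push the tool tilted by about 4° and pressed down on the mould with about 12 N. I backed off and straightened it, and offset the tilt in the moves after that. A downward push of about 10 N came back for part of the way and again while seating the mould.

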